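# Pin a sealed well plate shut in its clamp and hold it down

## Task

Only one of the two plates in the twin clamp has its sealing mat on: swing that station's lid down over it, take the steel pin from the block, push it down through the lid's eye and the ledge hole below until its shoulder is hard on the lid, and bear down on it so that the lid is fully shut against its lift springs. Finish holding like that: end the program with the pin still in your grip and pressed down, so that I can fit the clip underneath. Leave the other station open and everything else on the bench where it is.

Things in the scene. Friction and masses are not known exactly. Their poses are not given: they have to be found in the camera images.
- clamp: Twin well-plate clamp, fixed to the bench: aluminium base 200 x 330 x 12 mm with two stations 160 mm apart, each with a plate nest, a hinged lid and a pin ledge. Origin: centre of the base's underside, z up; +x runs from the front (ledges, towards the robot) to the back (hinges), +y to the left seen from the robot. In its frame: hinge axes along y at x = 78, z = 67 mm; ledge holes at x = -62, y = +80 and -80 mm
- lid_left (a joint): Lid angle, left-hand (+y of the clamp) station, rad: 0 fully shut, 1.57 upright, starts 1.25 to 1.7, stop 1.8. Stiff hinge (0.2 N m friction): the 0.28 kg lid stays where it is left. Near shut it meets two sprung lift plungers and, let go, rests on them at about 0.043 (tab 6 mm high, eye and hole in line). From there to 0 takes about 10 N at the tab; it rises again if let go
- lid_left_eye (a point): Centre of the 13.5 mm eye in the left lid's tab, on the lid's outer (upper when shut) face, 140 mm from the hinge axis; 71 mm above the bench when fully shut. z axis = eye axis. The tab is 48 mm wide and ends 164 mm from the hinge axis
- hinge_left (a point): On the left lid's hinge axis, mid-width, 67 mm above the bench; axes as clamp. The lid is an 8 mm plate, 116 mm wide, its mid-plane through the hinge axis, 8 to 118 mm from the axis (solid aluminium front bar 96 to 118 mm, clear window behind it), then the tab
- hole_left (a point): Centre of the mouth of the left ledge's upright 12.5 mm through hole, on the ledge's top, 61 mm above the bench; axes as clamp. The ledge is a bridge 36 (x) x 52 (y) mm, 12 mm thick, open below. Shut, the lid's underside is 2 mm above the ledge, its eye straight over the hole
- nest_left (a point): Centre of the floor of the left station's nest, 12 mm above the bench; corner stops 9 mm high hold the plate
- lid_right (a joint): Lid angle, right-hand (-y of the clamp) station, rad: 0 fully shut, 1.57 upright, starts 1.25 to 1.7, stop 1.8. Stiff hinge (0.2 N m friction): the 0.28 kg lid stays where it is left. Near shut it meets two sprung lift plungers and, let go, rests on them at about 0.043 (tab 6 mm high, eye and hole in line). From there to 0 takes about 10 N at the tab; it rises again if let go
- lid_right_eye (a point): Centre of the 13.5 mm eye in the right lid's tab, on the lid's outer (upper when shut) face, 140 mm from the hinge axis; 71 mm above the bench when fully shut. z axis = eye axis. The tab is 48 mm wide and ends 164 mm from the hinge axis
- hinge_right (a point): On the right lid's hinge axis, mid-width, 67 mm above the bench; axes as clamp. The lid is an 8 mm plate, 116 mm wide, its mid-plane through the hinge axis, 8 to 118 mm from the axis (solid aluminium front bar 96 to 118 mm, clear window behind it), then the tab
- hole_right (a point): Centre of the mouth of the right ledge's upright 12.5 mm through hole, on the ledge's top, 61 mm above the bench; axes as clamp. The ledge is a bridge 36 (x) x 52 (y) mm, 12 mm thick, open below. Shut, the lid's underside is 2 mm above the ledge, its eye straight over the hole
- nest_right (a point): Centre of the floor of the right station's nest, 12 mm above the bench; corner stops 9 mm high hold the plate
- sealed_plate: The 24-well deep-well plate that has its sealing mat on: white block 127.8 (y) x 85.5 (x) x 44 mm with a flat grey 4 mm mat covering its top (48 mm in all, 0.3 kg). Lies loose in one of the two nests, either one. Origin: centre of its underside
- open_plate: A like 24-well plate without a mat, its wells open to view, 127.8 x 85.5 x 44 mm; lies in the other nest and is not to be covered or moved. Origin: centre of its underside
- pin: Steel locking pin, 0.12 kg, head up in one of the block's three holes. Origin: centre of its shoulder's underside, z up along it. Above: shoulder 30 mm wide, 4 mm thick, then a round grip 19 mm wide to z = +34 mm. Below: 10 mm shank, tapered from z = -30 mm to a 4.4 mm wide end at -42 mm, cross hole for a clip. Seated, the shoulder lies on the lid, 10 mm above the ledge's top
- pin_block: White plastic block 150 (x) x 50 (y) x 50 mm, fixed to the bench to the left or right of the clamp, with three upright 15.5 mm holes in a row along its x axis, 50 mm apart: pin, marker and vial stand in them in any order. Origin: centre of its underside
- tube_rack: Clear plastic rack with capped tubes, 194 (x) x 62 (y) mm, 98 mm tall, fixed to the bench on the other side of the clamp; not needed. Origin: centre of its underside
- marker: Marker pen, 14 mm thick and 106 mm long, upright in the pin block, standing 60 mm out of it; not needed. Origin: its lower end
- vial: Capped glass vial, cap 17 mm wide, upright in the pin block, standing 30 mm out of it; not needed. Origin: its lower end
- cap: Loose bottle cap, disc 32 mm in diameter, 13 mm high, lying beside the clamp; not needed. Origin: centre of its underside
- beaker: Empty glass beaker, 68 mm in diameter, 85 mm tall, behind the clamp; not needed. Origin: centre of its underside
- pipette: Micropipette lying on the bench, 245 mm long, 30 mm high; not needed. Origin: under its middle
- tip_box: Box of pipette tips, 85 x 125 x 54 mm; not needed. Origin: centre of its underside
Mind the look-alikes: they are no part of the job. Leave any red look-alike of the sealed_plate alone.

How it is judged (in metres and radians):
On the way, in this order (a step that is already met when the one before it is completed fails the run):
1. the lid of the station with the sealed plate is swung down to rest on its lift plungers or lower (((horizontal distance between sealed_plate and nest_left below 0.02 m and value of joint lid_left below 0.09 rad) or (horizontal distance between sealed_plate and nest_right below 0.02 m and value of joint lid_right below 0.09 rad))), for 0.2 s.
2. the pin's nose has passed through that lid's eye and the ledge hole below (((horizontal distance between sealed_plate and nest_left below 0.02 m and value of joint lid_left below 0.09 rad and horizontal distance between pin and hole_left below 0.004 m and angle between pin's own z axis and vertical below 0.1 rad and z of pin in the frame of hole_left below 0.024 m) or (horizontal distance between sealed_plate and nest_right below 0.02 m and value of joint lid_right below 0.09 rad and horizontal distance between pin and hole_right below 0.004 m and angle between pin's own z axis and vertical below 0.1 rad and z of pin in the frame of hole_right below 0.024 m))), for 0.1 s.
At the end, for the whole second after the job is handed in: For the last second: lid over the sealed plate below 0.012 rad; pin upright (0.1 rad) within 4 mm of the hole axis, shoulder 7 to 12.5 mm above the ledge, pressed on the clamp and held by the fingers with over 4 N each; other lid still above 1.0 rad (((horizontal distance between sealed_plate and nest_left below 0.02 m and value of joint lid_left below 0.012 rad and value of joint lid_right above 1 rad and horizontal distance between pin and hole_left below 0.004 m and angle between pin's own z axis and vertical below 0.1 rad and z of pin in the frame of hole_left between 0.007 and 0.0125 m and contact force between pin and clamp above 4 N and contact force between the fingers and pin above 4 N) or (horizontal distance between sealed_plate and nest_right below 0.02 m and value of joint lid_right below 0.012 rad and value of joint lid_left above 1 rad and horizontal distance between pin and hole_right below 0.004 m and angle between pin's own z axis and vertical below 0.1 rad and z of pin in the frame of hole_right between 0.007 and 0.0125 m and contact force between pin and clamp above 4 N and contact force between the fingers and pin above 4 N))); the arm keeps its last pose, push and grip.
It fails at once if a plate is shifted in its nest by more than 12 mm (distance of any of sealed_plate, open_plate from where it was at the start of the episode above 0.012 m).
It fails at once if the lid of the open plate's station is swung below 0.9 rad ((horizontal distance between sealed_plate and nest_left below 0.02 m and value of joint lid_right below 0.9 rad) or (horizontal distance between sealed_plate and nest_right below 0.02 m and value of joint lid_left below 0.9 rad)).
It fails at once if another thing on the bench is moved by more than 30 mm (distance of any of marker, vial, cap, beaker, pipette, tip_box from where it was at the start of the episode above 0.03 m).
It also fails if it takes over 61 s, if anything falls off the work surface, if the arm or the gripper's body presses on something with over 40 N, if the wrist force passes 120 N, or if a joint passes its speed limit or range.

## Robot

A 6-joint arm with a two-finger parallel gripper is mounted at the origin on the work surface. World frame = base frame: x ahead of the robot, y to its left, z up, the work surface at z = 0. Lengths are in m, angles in degrees, forces in N, time in s.
With the tool pointing down it reaches from about 0.3 to 0.775 m from the base axis. Payload 14.6 kg.
Tool frame: the origin (TCP) lies on the centre line of the jaws, within the pads' length; the fingertips stand 22 mm ahead of it and the grasp point (between the pads) lies 3 mm ahead of it (ctrl.tip_extent is the distance from the TCP to the fingertips, in m); z points along the fingers, y is the line along which they close (so a half turn about z gives the same grasp; the last joint's range is limited). The gripper opens to 94 mm and grips with 3 to 60 N. Pads are 16 mm wide; open, the fingers measure 119 mm over their backs; the gripper's body (75 mm by 177 mm) begins 78 mm behind the grasp point.
Start: joints at [70.325, 17.183, 87.147, -0, 75.671, -3.816], TCP at [0.15, 0.529, 0.227] pointing down, gripper open.
Joint ranges: [-173.82, 173.82], [-45.26, 126.66], [13.44, 144.39], [-59.66, 239.66], [0, 175.72], [-146.38, 146.38]. Speed limits (degrees/s): [127.2, 127.2, 147.25, 180, 180, 180].

## Interface

Orientations are given as a 3x3 rotation matrix whose columns are the frame's x, y, z axes.
In Python, from cell import ctrl gives the robot as it stands.
- The arm moves only by the tool arm_command, never from a script. Its argument "series" is a list that holds one entry, the list of rows, each a list of 7 numbers: the gripper's target within -1 to 1 (shut at 1, half-way at 0, fully open at -1), then the shift along the tool's x, y, z scaled (see below), then the turn, a rotation vector about the tool's x, y, z scaled (see below). In form: [[[hand, tx, ty, tz, wx, wy, wz], ...]]. A call has 1 to 8 rows; each row shifts and turns the commanded pose from where the row before left it, along the tool's axes as they then stand; what a row does not reach is not made up. The controller multiplies each number of a shift by 3 cm and each number of a turn by 0.08 rad. A row lasts 1/10 s, in which the tool goes at most 50 mm and 8.59 degrees, less where a joint would pass 70% of its speed; a pose out of reach is approached as far as the arm can. A call with a number of a shift or a turn outside -1 to 1 is refused whole. A call with a gripper value outside its range is refused whole. The fingers move at their own pace and stop on an object; "grip_force" is the grip in N (left out, the last holds). Time passes only in rows, so rows that do not move let the fingers close. It gives the time, the measured TCP pose, the force, the opening and the grip force at its end, in the units of the state.
- ctrl.observe(): the state, without advancing time (a new reading comes with each control period).
- ctrl.grab_frame(name): name is "scene" or "top" or "wrist"; returns a dict with "pixels" (400x640x3 uint8, red, green, blue), "camera_matrix" (3x3 intrinsics, pixels), "xyz" and "rotation" of the camera in the world. Camera axes: x right, y down, z forward; pixel columns grow to the right and rows downward; lengths in m; the calibration is good to about 2 mm. The wrist camera is an equidistant fisheye: a pixel r from the principal point sees the ray r / f radians off the axis. A picture is of the moment at which its call begins. There is no depth.
- ctrl.job_done(): hands the job in; it is judged then, once.
The state is a dict: "t": time; "joint_positions": joint angles; "qd": joint speeds; "effort": joint torques, N m; "position": TCP position; "eef_rot": TCP orientation; "wrist_force": force on the tool from outside, world axes, zero at the start; "ft_torque": the same for the moment, N m; "opening": opening from 0.0 (shut) to 1.0 (fully open); "grip_force": force on a finger pad.
Only numpy, scipy, OpenCV 4.12 (cv2) and the standard library are available. Lean on these libraries where they do the work, as an engineer would, in place of code of your own. Each camera call takes 0.05 s, during which the arm holds its last target. There are 200 camera calls.

## Working session

There is one attempt and no reset: what is moved stays moved. The work goes in short steps, Python scripts to look and compute and a tool call to move; the robot and the scene stay as the last step left them, time stands still between calls to the robot, and variables do not carry over. Pictures are saved under pics/ and viewed, at most 10 in all, crops included, and the job is handed in when it is done.

Besides the shell and the picture viewer there is one more tool, called after "Request:" as name(argument=value, ...) on one line, values as JSON. arm_command: Moves the arm, as the interface text tells. Its arguments: {"type":"object","properties":{"series":{"type":"array","items":{"type":"array","items":{"type":"array","items":{"type":"number","minimum":-1,"maximum":1}}}},"grip_force":{"type":"number"}},"required":["series"]}

```bash
mkdir -p pics; cat > h.py <<'E'
import sys; sys.path.insert(0,'.')
import numpy as np, cv2, json
from cell import ctrl
def grab(n,f=None):
    d=ctrl.grab_frame(n)
    im=cv2.cvtColor(np.array(d['pixels'],np.uint8),cv2.COLOR_RGB2BGR)
    if f: cv2.imwrite('pics/'+f,im)
    return im,np.array(d['camera_matrix']),np.array(d['xyz']),np.array(d['rotation'])
def ray(K,R,uv,fish=False):
    x=(uv[0]-K[0,2])/K[0,0]; y=(uv[1]-K[1,2])/K[1,1]
    if fish:
        r=np.hypot(x,y); s=np.sin(r)/r if r>1e-9 else 1
        v=np.array([x*s,y*s,np.cos(r)])
    else: v=np.array([x,y,1.])
    return R@v
def onz(cam,uv,z,fish=False):
    im,K,p,R=cam; v=ray(K,R,uv,fish); return p+v*(z-p[2])/v[2]
def proj(cam,X):
    im,K,p,R=cam; c=R.T@(np.array(X)-p); return (K@(c/c[2]))[:2]
def tri(c1,u1,c2,u2,f1=False,f2=False):
    a=ray(c1[1],c1[3],u1,f1);b=ray(c2[1],c2[3],u2,f2)
    s=np.linalg.lstsq(np.stack([a,-b],1),c2[2]-c1[2],rcond=None)[0]
    A=c1[2]+a*s[0];B=c2[2]+b*s[1]; return (A+B)/2,np.linalg.norm(A-B)
E
python3 - <<'E'
from h import *
import pickle
c={n:grab(n,n+'0.png') for n in('scene','top','wrist')}
pickle.dump(c,open('c0.pkl','wb'))
for n in c: print(n,c[n][1].round(1).tolist(),c[n][2].round(3),c[n][3].round(3).tolist())
cv2.imwrite('pics/st.png',cv2.resize(np.vstack([c['scene'][0],c['top'][0]]),None,fx=.75,fy=.75))
print(ctrl.observe())
E
```

```text
scene [[436.8, 0.0, 313.8], [0.0, 436.8, 201.2], [0.0, 0.0, 1.0]] [1.233 0.416 0.815] [[-0.507, 0.562, -0.653], [0.862, 0.342, -0.375], [0.013, -0.753, -0.658]]
top [[516.4, 0.0, 317.0], [0.0, 516.4, 193.4], [0.0, 0.0, 1.0]] [ 0.264 -0.029  1.322] [[0.024, -0.984, 0.174], [-0.999, -0.02, 0.026], [-0.022, -0.174, -0.984]]
wrist [[309.7, 0.0, 319.4], [0.0, 309.7, 205.2], [0.0, 0.0, 1.0]] [0.078 0.548 0.384] [[0.274, 0.93, 0.246], [0.962, -0.264, -0.07], [0.0, 0.256, -0.967]]
{'t': 0.15, 'joint_positions': array([ 7.03229468e+01,  1.72064673e+01,  8.71693378e+01, -1.85509642e-03,
        7.56694474e+01, -3.81581976e+00]), 'qd': array([-0.07400986, -0.01123494, -0.03055075, -0.00780792,  0.07631912,
        0.00106942]), 'effort': array([ 3.16233791e-04, -5.31952143e+01, -3.52821994e+01,  7.07608438e-02,
        2.36990087e-02, -8.81378878e-05]), 'position': array([0.15027557, 0.5289067 , 0.22705497]), 'eef_rot': array([[-9.61928642e-01,  2.73300624e-01, -2.36403511e-04],
       [ 2.73300725e-01,  9.61928347e-01, -7.54247724e-04],
       [ 2.12668649e-05, -7.90141740e-04, -9.99999688e-01]]), 'wrist_force': array([ 0.63496118, -1.07988387, -0.34125588]), 'ft_torque': array([-0.00371819, -0.02438479,  0.00465982]), 'grip_force': 0.0, 'opening': 1.000153127863679}
```

View pics/top0.png

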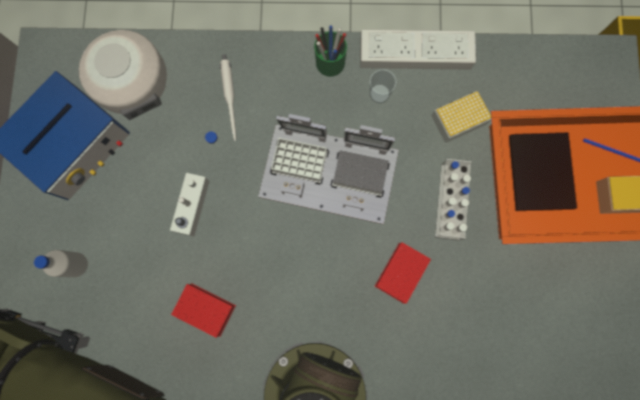

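View pics/scene0.png

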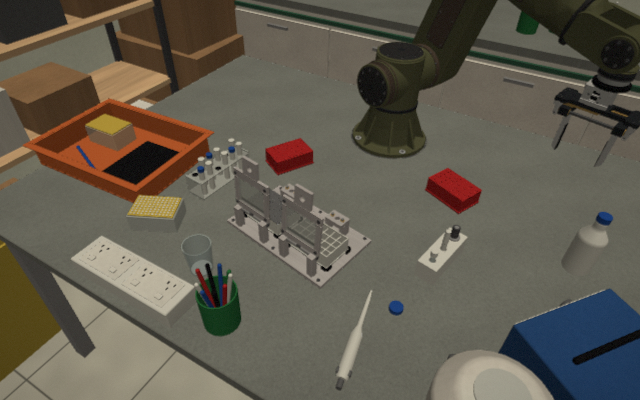

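The top view shows the open plate at (299,160), the grey-matted plate at (360,172) in the right (-y) station, and the pin block at (188,203) on the left. The scene view shows both lids upright. I'll enlarge the block and clamp next and measure the clamp.

```bash
python3 - <<'E'
from h import *
import pickle
c=pickle.load(open('c0.pkl','rb'))
t=c['top'][0];s=c['scene'][0]
r=lambda im,x,y,w,h,f:cv2.resize(im[y:y+h,x:x+w],(w*f,h*f),interpolation=cv2.INTER_CUBIC)
# clamp crop 160x125 x5 ; blocks stacked
A=r(t,255,105,150,120,4)       # 600x480
B=r(t,165,170,45,70,4)         #180x280
C=r(s,415,220,55,50,4)[:200,:180]
D=np.zeros((480,180,3),np.uint8); D[:280]=B; D[280:480,:180]=C
cv2.imwrite('pics/crop1.png',np.hstack([A,D]))
# block
hsv=cv2.cvtColor(t,cv2.COLOR_BGR2HSV)
print(t[180,188],t[212,190],t[205,300],t[280,330])
E
```

```text
[188 205 203] [190 207 202] [147 149 150] [108 117 112]
```

View pics/crop1.png

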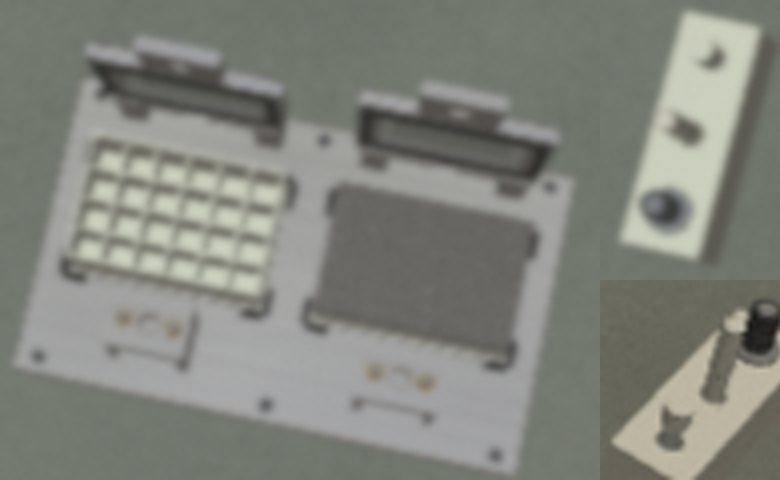

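Candidates in the block, in top-view pixels: (193,187) is a narrow capped thing, the vial. (188,202) is tall and thin, the marker. (181,222) has a dark round head on a wide ring that is 30 mm across against the 50 mm block, with black head and flange in the scene view too, so it is the pin. The sealed plate is the grey mat in the right station; the other plate's wells are open to view.

```bash
python3 - <<'E'
from h import *
import pickle
c=pickle.load(open('c0.pkl','rb')); T=c['top'];S=c['scene']
f=lambda x,y:(255+x/4-.4,105+y/4-.4)
g=lambda x,y:(165+(x-600)/4-.4,170+y/4-.4)
P=np.array([onz(T,f(*q),.012)[:2] for q in[(15,365),(517,472),(573,178),(82,80)]])
M=np.array([(-.1,.165),(-.1,-.165),(.1,-.165),(.1,.165)])
print('sizes',[round(np.linalg.norm(P[i]-P[i-1]),4) for i in range(4)])
A=M-M.mean(0);B=P-P.mean(0);th=np.arctan2((A[:,0]*B[:,1]-A[:,1]*B[:,0]).sum(),(A*B).sum())
R=np.array([[np.cos(th),-np.sin(th)],[np.sin(th),np.cos(th)]]);o=P.mean(0)
print('clamp',o.round(4),np.degrees(th).round(2)); W=lambda x,y:o+R@[x,y]
print('resid',((M@R.T+o)-P).round(4).tolist())
for n,q in dict(holeR=(-.062,-.08),hingeR=(.078,-.08),nestR=(0,-.08),hingeL=(.078,.08)).items(): print(n,W(*q).round(4))
# matted plate centre, top z=.06
q=[(340,185),(540,225),(505,358),(310,312)]
p=np.mean([onz(T,f(*k),.06)[:2] for k in q],0); print('mat ctr',p.round(4),(R.T@(p-o)).round(4))
for a,z in[((400,376),.061)]: print('hole meas',onz(T,f(*a),z).round(4))
# lid tab ends
for n,a,b in[('R',(465,88),(247,161)),('L',(180,42),(306,188))]:
    X,e=tri(T,f(*a),S,b); l=R.T@(X[:2]-o); print('tab',n,X.round(3),l.round(3),'err',e.round(4),'ang',np.arctan2(X[2]-.067,.078-l[0]).round(3))
print('pin head',onz(T,g(660,207),.084).round(4),'ring',onz(T,g(666,210),.052).round(4))
bc=[onz(T,g(*k),.05)[:2] for k in[(682,12),(760,30),(700,260),(622,240)]];bc=np.array(bc)
print('block',bc.round(4).tolist(),bc.mean(0).round(4))
a=bc[:2].mean(0)-bc[2:].mean(0);a/=np.linalg.norm(a);print('axis',a,np.degrees(np.arctan2(a[1],a[0])),'pin hole',bc.mean(0)-.05*a)
E
```

```text
sizes [np.float64(0.1953), np.float64(0.3291), np.float64(0.1969), np.float64(0.3289)]
clamp [ 0.5505 -0.0225] -10.74
resid [[-0.0023, 0.0012], [-0.0014, 0.0001], [0.0016, -0.0011], [0.0022, -0.0002]]
holeR [ 0.4747 -0.0896]
hingeR [ 0.6122 -0.1157]
nestR [ 0.5356 -0.1011]
hingeL [0.642  0.0415]
mat ctr [ 0.5428 -0.1027] [ 0.0074 -0.0802]
hole meas [ 0.475  -0.0888  0.061 ]
tab R [ 0.609 -0.116  0.228] [ 0.075 -0.081] err 0.0036 ang 1.552
tab L [0.628 0.046 0.233] [0.064 0.082] err 0.0076 ang 1.485
pin head [0.4065 0.3356 0.084 ] ring [0.4084 0.3412 0.052 ]
block [[0.5348, 0.3404], [0.5242, 0.29], [0.3779, 0.3183], [0.3893, 0.3679]] [0.4566 0.3292]
axis [ 0.98220649 -0.1878042 ] -10.824667523028495 pin hole [0.40744331 0.33858338]
```

Sizes and tilt agree (base 0.197 x 0.329; tab at radius 0.161), so the right lid is the target at about 1.55 rad. I'll raise, square to the clamp, close the fingers and go behind the right lid.

Request:
arm_command(series=[[[1,0,0,-0.8,0,0,-0.55],[1,0,0,-0.8,0,0,-0.55],[1,0,0,-0.8,0,0,0],[1,-0.97,-0.87,0,0,0,0],[1,-0.97,-0.87,0,0,0,0],[1,-0.97,-0.87,0,0,0,0],[1,-0.97,-0.87,0,0,0,0],[1,-0.97,-0.87,0,0,0,0]]], grip_force=20)

```text
t: 0.95
position: [0.2693, 0.3722, 0.2993]
eef_rot: [[-0.982, 0.187, -0.0], [0.187, 0.982, -0.0], [0.0, -0.0, -1.0]]
wrist_force: [0.9, 0.6, 0.9]
opening: 0.355
grip_force: 0.0
```

Request:
arm_command(series=[[[1,-0.97,-0.87,0,0,0,0],[1,-0.97,-0.87,0,0,0,0],[1,-0.97,-0.87,0,0,0,0],[1,-0.97,-0.87,0,0,0,0],[1,-0.97,-0.87,0,0,0,0],[1,-0.97,-0.87,0,0,0,0],[1,-0.97,-0.87,0,0,0,0],[1,-0.97,-0.87,0,0,0,0]]])

```text
t: 1.75
position: [0.4589, 0.1233, 0.2994]
eef_rot: [[-0.982, 0.188, -0.0], [0.188, 0.982, 0.0], [0.0, 0.0, -1.0]]
wrist_force: [0.5, 0.3, -0.2]
opening: 0.005
grip_force: 0.0
```

Request:
arm_command(series=[[[1,-0.97,-0.87,0,0,0,0],[1,-0.97,-0.87,0,0,0,0],[1,-0.97,-0.87,0,0,0,0],[1,-0.97,-0.87,0,0,0,0],[1,-0.97,-0.87,0,0,0,0],[1,-0.97,-0.87,0,0,0,0],[1,-0.97,-0.87,0,0,0,0],[1,-0.97,-0.87,0,0,0,0]]])

```text
t: 2.55
position: [0.6484, -0.1254, 0.2991]
eef_rot: [[-0.982, 0.188, -0.0], [0.188, 0.982, 0.0], [0.0, 0.0, -1.0]]
wrist_force: [0.3, -0.1, 0.2]
opening: 0.003
grip_force: 0.0
```

```bash
cat >> h.py <<'E'
O=np.array([.5505,-.0225]);TH=np.radians(-10.74);RC=np.array([[np.cos(TH),-np.sin(TH)],[np.sin(TH),np.cos(TH)]])
def st():
    o=ctrl.observe();p=o['position'];R=o['eef_rot']
    print('t',round(o['t'],2),'p',p.round(4),'clamp',(RC.T@(p[:2]-O)).round(4),'ydir',np.degrees(np.arctan2(R[1,1],R[0,1])).round(2),'zt',R[:,2].round(3),'F',o['wrist_force'].round(1),'g',round(o['grip_force'],1),'open',round(o['opening'],3))
E
python3 -c "
from h import *
st(); print(ctrl.observe()['joint_positions'].round(0))"
```

```text
t 2.55 p [ 0.6484 -0.1254  0.2991] clamp [ 0.1153 -0.0829] ydir 79.18 zt [-0.  0. -1.] F [ 0.3 -0.1  0.2] g 0.0 open 0.003
[-14.  30.  60.   0.  90. -93.]
```

Request:
arm_command(series=[[[1,0,0.1,0.9,0,0,0],[1,0,0,0.9,0,0,0],[1,0,0,0.87,0,0,0],[1,0.42,0,0,0,0,0],[1,0.42,0,0,0,0,0],[1,0.56,0,0.05,0,0,0],[1,0.56,0,0.06,0,0,0],[1,0,0,0,0,0,0]]])

```text
t: 3.35
position: [0.5895, -0.1098, 0.216]
eef_rot: [[-0.982, 0.188, -0.001], [0.188, 0.982, 0.0], [0.001, 0.0, -1.0]]
wrist_force: [-0.3, 0.3, -0.2]
opening: 0.004
grip_force: 0.0
```

Request:
arm_command(series=[[[1,0.52,0,0.18,0,0,0],[1,0.53,0,0.22,0,0,0],[1,0.47,0,0.3,0,0,0],[1,0.45,0,0.36,0,0,0],[1,0.38,0,0.42,0,0,0],[1,0.34,0,0.45,0,0,0],[1,0,0,0,0,0,0]]])

```text
t: 4.05
position: [0.5106, -0.0947, 0.1569]
eef_rot: [[-0.982, 0.188, -0.003], [0.188, 0.982, 0.001], [0.003, 0.0, -1.0]]
wrist_force: [-0.2, 0.1, -0.3]
opening: 0.003
grip_force: 0.0
```

```bash
python3 -c "
from h import *
st()
a=grab('scene')[0];b=grab('top')[0]
r=lambda im,x,y,w,h,f:cv2.resize(im[y:y+h,x:x+w],(w*f,h*f))
cv2.imwrite('pics/lid1.png',np.hstack([r(a,220,130,160,160,2),r(b,250,90,160,160,2)]))"
```

```text
t 4.05 p [ 0.5106 -0.0947  0.1569] clamp [-0.0258 -0.0784] ydir 79.18 zt [-0.003  0.001 -1.   ] F [-0.2  0.1 -0.3] g 0.0 open 0.003
```

View pics/lid1.png

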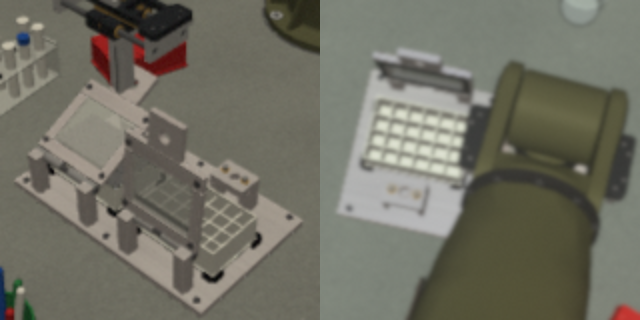

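The right lid (scene crop around 110,125) has swung to about 30° with the fingers on it. The left lid is untouched. I'll continue down.

Request:
arm_command(series=[[[1,0.25,0,0.5,0,0,0],[1,0.2,0,0.5,0,0,0],[1,0.1,0,0.4,0,0,0],[1,0.05,0,0.4,0,0,0],[1,0,0,0.1,0,0,0],[1,0,0,0,0,0,0],[1,0,0,0,0,0,0],[1,0,0,0,0,0,0]]])

```text
t: 4.95
position: [0.4939, -0.0916, 0.1017]
eef_rot: [[-0.982, 0.188, 0.001], [0.188, 0.982, -0.0], [-0.001, -0.0, -1.0]]
wrist_force: [0.1, 0.6, -0.9]
opening: 0.004
grip_force: 0.0
```

```bash
python3 -c "
from h import *
st()"
```

```text
t 4.95 p [ 0.4939 -0.0916  0.1017] clamp [-0.0427 -0.0784] ydir 79.18 zt [ 0.001 -0.    -1.   ] F [ 0.1  0.6 -0.9] g 0.0 open 0.004
```

Request:
arm_command(series=[[[1,0,0,0.1,0,0,0],[1,0,0,0.1,0,0,0],[1,0,0,0.05,0,0,0],[1,0,0,0,0,0,0],[1,0,0,0,0,0,0],[1,0,0,0,0,0,0]]])

```text
t: 5.55
position: [0.4937, -0.0915, 0.094]
eef_rot: [[-0.982, 0.188, 0.001], [0.188, 0.982, -0.0], [-0.001, -0.0, -1.0]]
wrist_force: [-0.8, 1.2, 7.1]
opening: 0.003
grip_force: 3.0
```

```bash
python3 -c "
from h import *
st()"
```

```text
t 5.55 p [ 0.4937 -0.0915  0.094 ] clamp [-0.0429 -0.0784] ydir 79.18 zt [ 0.001 -0.    -1.   ] F [-0.8  1.2  7.1] g 3.0 open 0.003
```

The lid is on its plungers (7 N back). I'll rise and look at the eye with the wrist camera.

Request:
arm_command(series=[[[1,0,0,-0.9,0,0,0],[1,0,0,-0.9,0,0,0],[0,0,0,-0.9,0,0,0],[0,0,0,-0.9,0,0,0],[0,0,0,0,0,0,0],[0,0,0,0,0,0,0]]])

```text
t: 6.15
position: [0.4935, -0.0915, 0.2014]
eef_rot: [[-0.982, 0.188, 0.0], [0.188, 0.982, -0.0], [-0.0, -0.0, -1.0]]
wrist_force: [0.1, 0.4, 0.2]
opening: 0.312
grip_force: 0.0
```

```bash
python3 -c "
from h import *
import pickle
st()
w=grab('wrist','w1.png');pickle.dump(w,open('w1.pkl','wb'))
im,K,p,R=w
def pf(X):
    c=R.T@(np.array(X)-p);r=np.hypot(c[0],c[1]);a=np.arctan2(r,c[2]);return K[0,2]+K[0,0]*a*c[0]/r,K[1,2]+K[1,1]*a*c[1]/r
u=pf([.4747,-.0896,.077]);print(u)
x,y=map(int,u);print(x-40,y-50)
cv2.imwrite('pics/w1c.png',np.hstack([cv2.resize(im,(0,0),fx=.6,fy=.6)[:240],cv2.resize(im[y-50:y+30,x-60:x+60],(360,240),interpolation=cv2.INTER_CUBIC)]))"
```

```text
t 6.15 p [ 0.4935 -0.0915  0.2014] clamp [-0.0432 -0.0784] ydir 79.18 zt [ 0. -0. -1.] F [0.1 0.4 0.2] g 0.0 open 0.312
(np.float64(318.3069637685694), np.float64(185.82504524598875))
278 135
```

View pics/w1c.png

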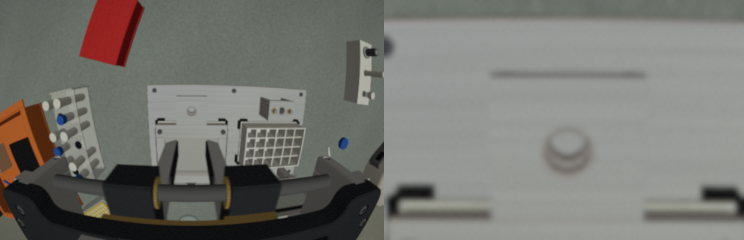

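Eye seen at about (319,185) against a predicted (318.3,185.8), so the clamp pose is good to about 1 mm. The lid rests down, and the right plate is covered. Next, the pin.

Request:
arm_command(series=[[[0,0.39,0.97,0,0,0,0],[0,0.39,0.97,0,0,0,0],[0,0.39,0.97,0,0,0,0],[0,0.39,0.97,0,0,0,0],[0,0.39,0.97,0,0,0,0],[0,0.39,0.97,0,0,0,0],[0,0.39,0.97,0,0,0,0]]])

```text
t: 6.9
position: [0.4505, 0.1251, 0.2003]
eef_rot: [[-0.982, 0.188, -0.002], [0.188, 0.982, -0.0], [0.002, -0.001, -1.0]]
wrist_force: [0.7, 0.5, -0.1]
opening: 0.493
grip_force: 0.0
```

Request:
arm_command(series=[[[0,0.39,0.97,0,0,0,0],[0,0.39,0.97,0,0,0,0],[0,0.39,0.97,0,0,0,0],[0,0.39,0.97,0,0,0,0],[0,0.39,0.97,0,0,0,0],[0,0.39,0.97,0,0,0,0],[0,0.39,0.97,0,0,0,0],[0,0,0,0,0,0,0]]])

```text
t: 7.7
position: [0.4078, 0.3417, 0.1999]
eef_rot: [[-0.983, 0.185, -0.002], [0.185, 0.983, -0.001], [0.002, -0.001, -1.0]]
wrist_force: [0.7, -0.2, 0.5]
opening: 0.495
grip_force: 0.0
```

```bash
python3 -c "
from h import *
import pickle
st()
w1=pickle.load(open('w1.pkl','rb'))
e=onz(w1,(319,185),.077,True);print('eye',e.round(4),(RC.T@(e[:2]-O)).round(4))
w=grab('wrist','w2.png');pickle.dump(w,open('w2.pkl','wb'))
im,K,p,R=w
def pf(X):
    c=R.T@(np.array(X)-p);r=np.hypot(c[0],c[1]);a=np.arctan2(r,c[2]);return K[0,2]+K[0,0]*a*c[0]/r,K[1,2]+K[1,1]*a*c[1]/r
u=pf([.4075,.3386,.084]);print(u,pf([.4075,.3386,.05]))
x,y=map(int,u);print(x-60,y-50)
cv2.imwrite('pics/w2c.png',cv2.resize(im[y-50:y+50,x-60:x+60],(600,500),interpolation=cv2.INTER_CUBIC))"
```

```text
t 7.7 p [0.4078 0.3417 0.1999] clamp [-0.208   0.3312] ydir 79.34 zt [-0.002 -0.001 -1.   ] F [ 0.7 -0.2  0.5] g 0.0 open 0.495
eye [ 0.4741 -0.0888  0.077 ] [-0.0627 -0.0794]
(np.float64(316.93961146600395), np.float64(208.36804959710634)) (np.float64(317.20299891950845), np.float64(199.57613732243763))
256 158
```

View pics/w2c.png

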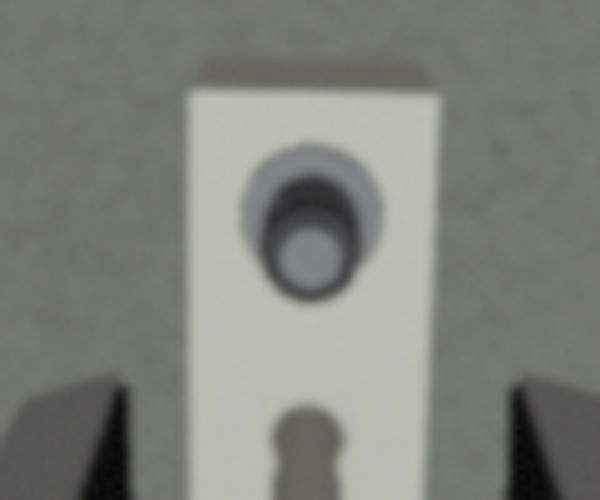

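Pin head centre at (318,209) and shoulder ring at (318,200), both within a pixel of prediction. The marker (crop 305,440) is clear of the finger line. Going down to grasp.

Request:
arm_command(series=[[[0,-0.02,-0.08,0.9,0,0,0],[0,0,0,0.9,0,0,0],[0,0,0,0.9,0,0,0],[0,0,0,0.9,0,0,0],[0,0,0,0.4,0,0,0],[0,0,0,0,0,0,0],[0,0,0,0,0,0,0]]])

```text
t: 8.45
position: [0.4097, 0.3368, 0.0824]
eef_rot: [[-0.982, 0.188, 0.001], [0.188, 0.982, 0.0], [-0.0, 0.0, -1.0]]
wrist_force: [-0.1, 0.0, -0.4]
opening: 0.498
grip_force: 0.0
```

```bash
python3 -c "
from h import *
st()"
```

```text
t 8.45 p [0.4097 0.3368 0.0824] clamp [-0.2053  0.3268] ydir 79.16 zt [ 0.001  0.    -1.   ] F [-0.1  0.  -0.4] g 0.0 open 0.498
```

Request:
arm_command(series=[[[0,0.07,0.07,0.08,0,0,0],[0,0,0,0,0,0,0],[0.5,0,0,0,0,0,0],[1,0,0,0,0,0,0],[1,0,0,0,0,0,0],[1,0,0,0,0,0,0],[1,0,0,0,0,0,0],[1,0,0,0,0,0,0]]], grip_force=45)

```text
t: 9.25
position: [0.4076, 0.3394, 0.0793]
eef_rot: [[-0.982, 0.188, 0.0], [0.188, 0.982, 0.0], [-0.0, 0.0, -1.0]]
wrist_force: [-0.3, 0.1, 2.1]
opening: 0.191
grip_force: 45.0
```

```bash
python3 -c "
from h import *
st()"
```

```text
t 9.25 p [0.4076 0.3394 0.0793] clamp [-0.2078  0.329 ] ydir 79.18 zt [ 0.  0. -1.] F [-0.3  0.1  2.1] g 45.0 open 0.191
```

Gripped (18 mm opening, 45 N). Lift and carry over the eye.

Request:
arm_command(series=[[[1,0,0,-0.5,0,0,0],[1,0,0,-0.9,0,0,0],[1,0,0,-0.9,0,0,0],[1,0,0,-0.9,0,0,0],[1,0,0,-0.8,0,0,0],[1,-0.15,-0.41,0,0,0,0],[1,-0.3,-0.81,0,0,0,0],[1,-0.3,-0.8,0,0,0,0]]])

```text
t: 10.05
position: [0.4179, 0.2741, 0.1977]
eef_rot: [[-0.982, 0.187, -0.002], [0.187, 0.982, -0.001], [0.001, -0.001, -1.0]]
wrist_force: [0.5, 0.1, -1.3]
opening: 0.195
grip_force: 45.0
```

Request:
arm_command(series=[[[1,-0.3,-0.8,0,0,0,0],[1,-0.3,-0.8,0,0,0,0],[1,-0.3,-0.8,0,0,0,0],[1,-0.3,-0.8,0,0,0,0],[1,-0.3,-0.8,0,0,0,0],[1,-0.3,-0.8,0,0,0,0],[1,-0.3,-0.8,0,0,0,0],[1,-0.3,-0.8,0,0,0,0]]])

```text
t: 10.85
position: [0.4523, 0.0718, 0.1978]
eef_rot: [[-0.982, 0.188, -0.002], [0.188, 0.982, -0.0], [0.002, -0.001, -1.0]]
wrist_force: [0.1, 0.3, -1.1]
opening: 0.191
grip_force: 45.0
```

Request:
arm_command(series=[[[1,-0.3,-0.8,0,0,0,0],[1,-0.3,-0.8,0,0,0,0],[1,-0.3,-0.8,0,0,0,0],[1,-0.3,-0.8,0,0,0,0],[1,-0.3,-0.8,0,0,0,0],[1,-0.2,-0.4,0,0,0,0],[1,0,0,0,0,0,0],[1,0,0,0,0,0,0]]])

```text
t: 11.65
position: [0.4779, -0.0653, 0.1986]
eef_rot: [[-0.982, 0.188, -0.001], [0.188, 0.982, 0.0], [0.001, 0.0, -1.0]]
wrist_force: [0.9, 0.4, -1.5]
opening: 0.191
grip_force: 45.0
```

```bash
python3 -c "
from h import *
st()"
```

```text
t 11.65 p [ 0.4779 -0.0653  0.1986] clamp [-0.0633 -0.0556] ydir 79.16 zt [-0.001  0.    -1.   ] F [ 0.9  0.4 -1.5] g 45.0 open 0.191
```

Request:
arm_command(series=[[[1,-0.03,-0.4,0,0,0,0],[1,0,-0.4,0,0,0,0],[1,0,0,0.6,0,0,0],[1,0,0,0.57,0,0,0],[1,0,0,0,0,0,0],[1,0,0,0,0,0,0],[1,0,0,0,0,0,0]]])

```text
t: 12.35
position: [0.475, -0.0896, 0.1651]
eef_rot: [[-0.982, 0.188, 0.001], [0.188, 0.982, -0.0], [-0.001, -0.0, -1.0]]
wrist_force: [-0.2, -0.3, -1.1]
opening: 0.189
grip_force: 45.0
```

```bash
python3 -c "
from h import *
st()
w=grab('wrist')[0];a=grab('scene')[0]
cv2.imwrite('pics/w3.png',np.hstack([cv2.resize(w[130:280,260:380],(400,500),interpolation=cv2.INTER_CUBIC),cv2.resize(a[110:235,190:290],(400,500),interpolation=cv2.INTER_CUBIC)]))"
```

```text
t 12.35 p [ 0.475  -0.0896  0.1651] clamp [-0.0616 -0.08  ] ydir 79.19 zt [ 0.001 -0.    -1.   ] F [-0.2 -0.3 -1.1] g 45.0 open 0.189
```

View pics/w3.png

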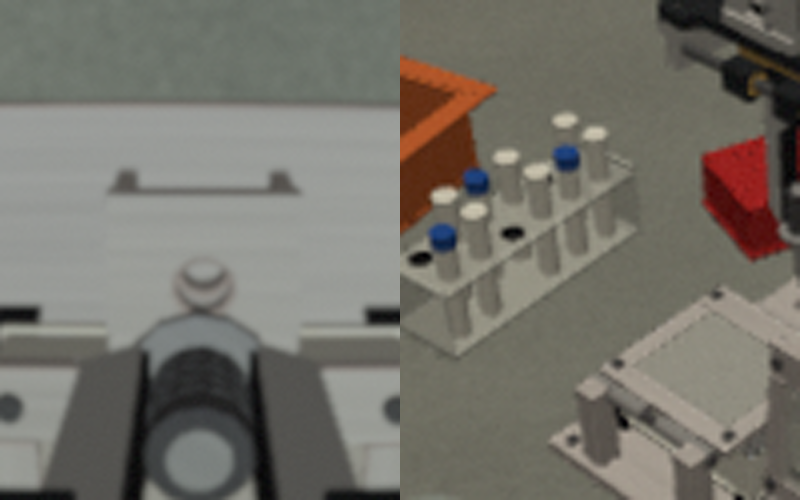

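The wrist crop shows the eye at (203,283), full-frame (320.6,214.7). The pin is upright in the fingers with the shoulder just below that in the picture. A last check of the offset:

```bash
python3 -c "
from h import *
w=grab('wrist');st()
g=cv2.cvtColor(w[0],cv2.COLOR_BGR2GRAY)
c=cv2.resize(g[195:232,300:342],None,fx=8,fy=8,interpolation=cv2.INTER_CUBIC)
h=cv2.HoughCircles(cv2.medianBlur(c,5),cv2.HOUGH_GRADIENT,1,40,param1=60,param2=15,minRadius=50,maxRadius=90)
print(None if h is None else h[0][:3])
L=[(320.6,214.7)]+([] if h is None else [(300+(a-3.5)/8,195+(b-3.5)/8) for a,b,_ in h[0][:3]])
for uv in L:
    e=onz(w,uv,.077,True);print(np.round(uv,1),e.round(4),(RC.T@(e[:2]-O)).round(4))
"
```

```text
t 12.5 p [ 0.4749 -0.0895  0.1648] clamp [-0.0618 -0.0799] ydir 79.19 zt [ 0.001 -0.    -1.   ] F [ 0.2  0.7 -1.9] g 45.0 open 0.195
None
[320.6 214.7] [ 0.4734 -0.089   0.077 ] [-0.0634 -0.0797]
```

Request:
arm_command(series=[[[1,0.03,0.01,0.3,0,0,0],[1,0,0,0.3,0,0,0],[1,0,0,0.2,0,0,0],[1,0,0,0.2,0,0,0],[1,0,0,0.2,0,0,0],[1,0,0,0,0,0,0],[1,0,0,0,0,0,0]]])

```text
t: 13.2
position: [0.4739, -0.089, 0.1281]
eef_rot: [[-0.982, 0.188, -0.0], [0.188, 0.982, 0.0], [0.0, -0.0, -1.0]]
wrist_force: [-0.1, 1.2, -1.4]
opening: 0.195
grip_force: 45.0
```

```bash
python3 -c "
from h import *
st()"
```

```text
t 13.2 p [ 0.4739 -0.089   0.1281] clamp [-0.0629 -0.0796] ydir 79.18 zt [-0.  0. -1.] F [-0.1  1.2 -1.4] g 45.0 open 0.195
```

No side load, and the nose is in the ledge hole. Continue down slowly.

Request:
arm_command(series=[[[1,0,0,0.15,0,0,0],[1,0,0,0.15,0,0,0],[1,0,0,0.15,0,0,0],[1,0,0,0.15,0,0,0],[1,0,0,0.1,0,0,0],[1,0,0,0,0,0,0],[1,0,0,0,0,0,0]]])

```text
t: 13.9
position: [0.4739, -0.089, 0.1072]
eef_rot: [[-0.982, 0.188, -0.0], [0.188, 0.982, 0.0], [0.0, 0.0, -1.0]]
wrist_force: [-0.3, -0.2, -0.7]
opening: 0.189
grip_force: 45.0
```

```bash
python3 -c "
from h import *
st()"
```

```text
t 13.9 p [ 0.4739 -0.089   0.1072] clamp [-0.0629 -0.0796] ydir 79.18 zt [-0.  0. -1.] F [-0.3 -0.2 -0.7] g 45.0 open 0.189
```

Request:
arm_command(series=[[[1,0,0,0.07,0,0,0],[1,0,0,0.07,0,0,0],[1,0,0,0.07,0,0,0],[1,0,0,0,0,0,0],[1,0,0,0,0,0,0]]])

```text
t: 14.4
position: [0.4738, -0.089, 0.1009]
eef_rot: [[-0.982, 0.188, -0.0], [0.188, 0.982, -0.0], [0.0, -0.0, -1.0]]
wrist_force: [-3.2, -0.4, 4.1]
opening: 0.196
grip_force: 45.0
```

Request:
arm_command(series=[[[1,0,0,0.05,0,0,0],[1,0,0,0,0,0,0],[1,0,0,0,0,0,0]]])

```text
t: 14.7
position: [0.4739, -0.089, 0.1001]
eef_rot: [[-0.982, 0.188, 0.0], [0.188, 0.982, -0.0], [-0.0, -0.0, -1.0]]
wrist_force: [-8.1, 1.8, 15.4]
opening: 0.195
grip_force: 45.0
```

```bash
python3 -c "
from h import *
st()"
```

```text
t 14.7 p [ 0.4739 -0.089   0.1001] clamp [-0.0629 -0.0796] ydir 79.19 zt [ 0. -0. -1.] F [-8.1  1.8 15.4] g 45.0 open 0.195
```

Down force 15 N, with an 8 N side load towards -x. I'll ease the pin that way and press a little more.

Request:
arm_command(series=[[[1,0.03,0,0,0,0,0],[1,0,0,0.03,0,0,0],[1,0,0,0,0,0,0],[1,0,0,0,0,0,0]]])

```text
t: 15.1
position: [0.4738, -0.0889, 0.1]
eef_rot: [[-0.982, 0.188, 0.002], [0.188, 0.982, -0.001], [-0.003, -0.0, -1.0]]
wrist_force: [-6.8, 1.9, 21.4]
opening: 0.19
grip_force: 45.0
```

```bash
python3 -c "
from h import *
st()"
```

```text
t 15.1 p [ 0.4738 -0.0889  0.1   ] clamp [-0.063  -0.0796] ydir 79.19 zt [ 0.002 -0.001 -1.   ] F [-6.8  1.9 21.4] g 45.0 open 0.19
```

Request:
arm_command(series=[[[1,0,0,0.03,0,0,0],[1,0,0,0,0,0,0],[1,0,0,0,0,0,0],[1,0,0,0,0,0,0],[1,0,0,0,0,0,0]]])

```text
t: 15.6
position: [0.4738, -0.089, 0.0999]
eef_rot: [[-0.982, 0.188, 0.003], [0.188, 0.982, -0.001], [-0.003, -0.0, -1.0]]
wrist_force: [-10.4, 3.5, 33.3]
opening: 0.197
grip_force: 45.0
```

```bash
python3 -c "
from h import *
st()
w=grab('wrist')[0];a=grab('scene')[0]
st()
cv2.imwrite('pics/w4.png',np.hstack([cv2.resize(w[130:280,260:380],(400,500),interpolation=cv2.INTER_CUBIC),cv2.resize(a[130:255,225:325],(400,500),interpolation=cv2.INTER_CUBIC)]))"
```

```text
t 15.6 p [ 0.4738 -0.089   0.0999] clamp [-0.0629 -0.0796] ydir 79.19 zt [ 0.003 -0.001 -1.   ] F [-10.4   3.5  33.3] g 45.0 open 0.197
t 15.7 p [ 0.4739 -0.089   0.0999] clamp [-0.0629 -0.0796] ydir 79.19 zt [ 0.003 -0.001 -1.   ] F [-11.    3.1  33.8] g 45.0 open 0.193
```

View pics/w4.png

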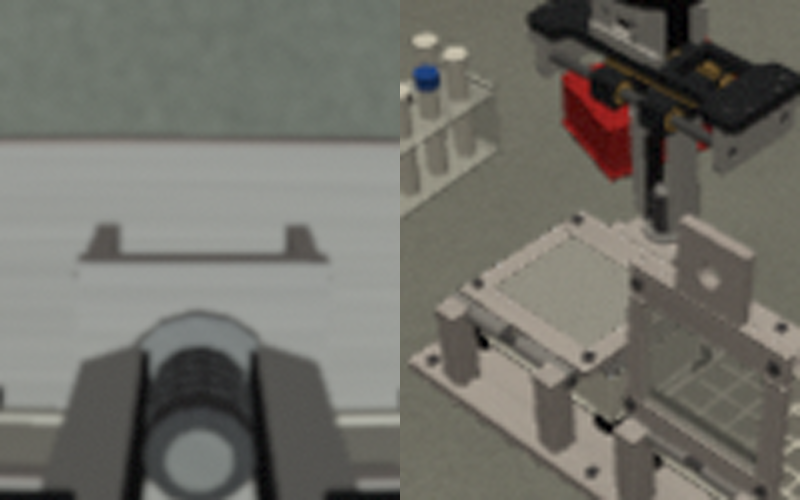

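The right lid is flat and shut with the shoulder on it (scene crop 650,235). The pin is upright in the fingers (wrist crop 200,400), and the left lid is still up. The stop is hard: 33 N with no further travel, shoulder at z ≈ 0.071. Handing in.

```bash
python3 -c "
from h import *
print(ctrl.job_done())"
```

```text
the job is handed in; nothing more can be done
None
```

The job is handed in, with no verdict returned: the right station's lid (over the matted plate) is shut under the pin, which is still gripped at 45 N and pressed down with about 33 N, and the left station is still open.

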